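# Lay the burnishing stick on the loupe stand

### The job

First tip the loupe up and back by its handle until it goes past its balance point and stays up by itself. Then draw the tall burnishing stick out of the tool stand by its upper end, lay it down in the sloping V-block, tip end at the bottom, and let go; take hold of it again across its middle and lay it level in the two notched saddles of the loupe stand, about centred. Leave the loupe up, and leave the monkey, the pot, the whetstone and the other two tools in the stand where they are.

Things in the scene. Friction and masses are not known exactly. Their poses are not given: they have to be found in the camera images.
- stick: Walnut burnishing stick: a round rod 180 mm long, 14 mm in diameter, 20 to 36 g, its lowest 14 mm tapering to a flat 10 mm tip. Origin at the centre of the tip's face, z axis along the stick to the butt. It starts upright, tip down, in one of the tool stand's bores and is the tallest tool there: its top is 193 mm above the bench, the others end below 130 mm.
- stick_butt (a point): centre of the stick's butt end (the upper end at the start), 180 mm from the tip
- stick_mid (a point): point on the stick's axis half-way along it, 90 mm from either end, close to its centre of mass
- tool_stand: Fixed pale wooden block 56 x 150 x 55 mm high with three blind bores, 17 mm wide and 42 mm deep, 46 mm apart along its own y axis (the 150 mm side), the middle one at its centre. Origin under its centre, on the bench.
- punch: steel punch 100 mm long, 11 mm thick, standing in another bore of the tool stand; to be left alone. Origin at its lower end.
- chisel: small chisel 114 mm long with a 14 mm wooden handle and a flat blade upward, standing in another bore; to be left alone. Origin at its lower end.
- vblock: Fixed steel V-block on a wooden slope; its 90 degree groove climbs at 45 degrees towards its own +x. Base 170 (x) x 70 (y) mm, origin under its middle. Two V pieces, 36 mm wide, cheeks ending 2 mm above the stick's axis; from the stick's lower end they reach from 15 to 55 mm and from 107 to 127 mm; its top 53 mm lie free. Let go, the stick mostly slides down to the end plate.
- groove_foot (a point): on the V-block: where the centre of the stick's tip face is when the stick lies home in the groove, 38 mm above the bench; 4 mm farther down the slope a brass end plate, 30 mm wide, closes the groove and rises to 4 mm above the stick's axis
- groove_top (a point): on the V-block: where the centre of the stick's butt is when the stick lies home, 180 mm from groove_foot up the slope, 165 mm above the bench
- loupe_stand: Fixed iron stand, origin on the bench midway between its saddles; base plate 190 (x, from -50 to +140) x 170 (y) x 10 mm. Two brass saddles, 12 mm thick and 36 mm wide, with 90 degree notches at y = -55 and +55 mm carry the stick along the stand's y; their cheeks end 2 mm above the stick's axis. At x = +105 mm a forked post, 145 mm high and 31 mm wide, carries the loupe arm.
- rest_mid (a point): on the loupe stand: half-way between the saddles, on the stick's axis when it lies in both, 52 mm above the bench; the stick lies along the stand's y axis, either way round
- loupe_arm (a joint): tilt of the loupe arm in rad: 0 is down (arm level towards the stand's -x, the loupe over the saddles, blocking them), 1.70 is tipped right back on its stop. A counterweight above the hinge makes it fall back down when let go below about 0.65 and fall open by itself above; it takes less than 2 N at the handle.
- loupe_handle (a point): point on the axis of the loupe's round brass handle (10 mm thick, 56 mm long), 175 mm from the hinge, turning with the arm; the handle points away from the hinge, to the stand's -x when down. From here it reaches 40 mm towards the loupe ring (64 mm across, 10 mm thick) and 10 mm the other way to a 14 mm ball end.
- loupe_hinge (a point): centre of the loupe arm's hinge on the post, 130 mm above the bench, axis along the stand's y
- monkey: half-carved boxwood monkey, 50 mm high, on the iron turntable; to be left alone
- pot: lidded blue porcelain pot, 84 mm wide, 85 mm high; to be left alone
- whetstone: pale grey whetstone 185 x 62 x 26 mm; to be left alone
- vblock_gap (a point): on the V-block: the point on the axis of the stick lying home, 81 mm up from its tip, at the middle of the 52 mm gap between the two V pieces; the gap leaves room for fingertips down to 38 mm below the stick's axis
Not all that is in view belongs to the job. Leave any green look-alike of the vblock alone.

How it is judged:
By the outcome, as a careful person would: the job done as asked, in the order asked, and still so for the second after the job is handed in, with the robot touching nothing.
It also fails if it takes over 67 s, if anything falls off the work surface, if the arm or the gripper's body presses on something with over 40 N, if the wrist force passes 120 N, or if a joint passes its speed limit or range.

### The arm

A 6-joint arm with a two-finger parallel gripper is mounted at the origin on the work surface. World frame = base frame: x ahead of the robot, y to its left, z up, the work surface at z = 0. Lengths are in mm, angles in degrees, forces in N, time in s.
With the tool pointing down it reaches from about 425 to 950 mm from the base axis. Payload 3.5 kg.
Tool frame: the origin (TCP) lies midway between the tips of the shut fingers; the grasp point (between the pads) lies 19 mm behind it; z points along the fingers, y is the direction in which the jaws open and shut (so a half turn about z gives the same grasp; the last joint's range is limited). The gripper opens to 85 mm and grips with 20 to 120 N. Pads are 22 mm wide; open, the fingers measure 114 mm over their backs; the gripper's body (76 mm by 85 mm) begins 54 mm behind the grasp point. The pads swing forward as they close: fully open they stand 13 mm farther back than shut.
Start: joints at [-74.485, 16.404, 90.338, -0, 73.258, -8.594], TCP at [275.752, -616.09, 231.325] pointing down, gripper open.
Joint ranges: [-158.93, 158.93], [-51.34, 127.21], [12.03, 142.37], [-87.48, 267.48], [13.55, 161.25], [-162.69, 162.69]. Speed limits (degrees/s): [159.86, 159.86, 180, 180, 180, 180].

### API

Orientations are given as a 3x3 rotation matrix whose columns are the frame's x, y, z axes.
In Python, from cell import r gives the robot as it stands.
- The arm moves only by the tool carry_out, never from a script. Its argument "commands" is a list of rows, each an object with "slide": the shift along the tool's x, y, z in cm, a list of three; "yaw": the turn about the tool's z in degrees. In form: [{"slide": [dx, dy, dz], "yaw": yaw}, ...]. A call has 1 to 5 rows; each row is the pose to reach, as a shift and turn from the pose commanded when the call began, along the tool's axes at that moment; what a row does not reach only later rows make up. A row lasts 1/12 s, in which the tool goes at most 41.7 mm and 7.16 degrees, less where a joint would pass 70% of its speed; a pose out of reach is approached as far as the arm can. A call with a gripper value outside its range is refused whole. "fingers" is the opening, from -1 (shut) to 1 (fully open), so that 0 is half open, set as the call begins (left out, the last holds). The fingers move at their own pace and stop on an object; "newtons" is the grip in N (left out, the last holds). Time passes only in rows, so rows that repeat a pose let the fingers close. It gives the time, the measured TCP pose, the force and the opening at its end, in the units of the state.
- r.get_state(): the state, without advancing time (a new reading comes with each control period).
- r.camera(name): name is "scene" or "top"; returns (picture, depth): 480x640x3 uint8, blue, green, red; 480x640 float32, mm along the optical axis (not along the pixel's ray), 0 where there is no reading.
- r.get_calibration(name): a dict with "mtx" (3x3 intrinsics, pixels), "R" (3x3) and "t" (3): a world point X has camera coordinates R X + t. Camera axes: x right, y down, z forward; pixel columns grow to the right and rows downward; lengths in mm; the calibration is good to about 2 mm. A picture is of the moment at which its call begins. get_calibration takes no time and is no camera call.
- r.sign_off(): hands the job in, once; it reports no verdict.
The state is a dict: "time_s": time; "q": joint angles; "qvel": joint speeds; "joint_efforts": joint torques, N m; "tool_pos": TCP position; "eef_rot": TCP orientation; "force": force on the tool from outside, world axes, zero at the start; "ft_torque": the same for the moment, N m; "width": opening from 0.0 (shut) to 1.0 (fully open).
Only numpy, scipy, OpenCV 4.12 (cv2) and the standard library are available. Lean on these libraries where they do the work, as an engineer would, in place of code of your own. Each camera call takes 0.05 s, during which the arm holds its last target. There are 200 camera calls.

## Working session

There is one attempt and no reset: what is moved stays moved. The work goes in short steps, Python scripts to look and compute and a tool call to move; the robot and the scene stay as the last step left them, time stands still between calls to the robot, and variables do not carry over. Pictures are saved under pics/ and viewed, about 8 in all and at most 12, crops included, and the job is handed in when it is done.

Besides the shell and the picture viewer there is one more tool, called after "Emit:" as name([rows], argument=value, ...), one row to a line, values as JSON. carry_out: Moves the arm, as the interface text tells. Its arguments: {"type":"object","properties":{"commands":{"type":"array"},"fingers":{"type":"number"},"newtons":{"type":"number"}},"required":["commands"]}

```bash
mkdir -p pics; ls; cat > h.py <<'E'
import numpy as np, cv2
from cell import r
def shot(n):
    im,d=r.camera(n); return im,d,r.get_calibration(n)
def pts(d,c):
    v,u=np.indices(d.shape); K=c["mtx"]; K=np.array(K)
    P=np.stack([(u-K[0,2])/K[0,0]*d,(v-K[1,2])/K[1,1]*d,d],-1)
    return (P-np.array(c["t"]).ravel())@np.array(c["R"])   # R^T (P-t)
def proj(X,c):
    p=np.array(c["mtx"])@(np.array(c["R"])@np.array(X,float)+np.array(c["t"]).ravel()); return p[:2]/p[2]
E
python3 - <<'E'
from h import *
for n in("scene","top"):
    im,d,c=shot(n); cv2.imwrite(f"pics/{n}0.png",im); np.savez(f"{n}0.npz",im=im,d=d,**{k:np.array(v) for k,v in c.items()})
    print(n, -np.array(c["R"]).T@np.array(c["t"]).ravel())
print(r.get_state())
E
```

```text
pics
scene [ 891.23991842 -737.55292918  812.90194412]
top [ 444.77252101  -51.88130188 1395.94423262]
{'time_s': 0.1, 'q': array([-7.44850902e+01,  1.64504059e+01,  9.04142919e+01, -7.96275815e-04,
        7.32577429e+01, -8.59550054e+00]), 'qvel': array([ 0.12398081, -0.16566685, -0.18000471, -0.06341898,  0.01461085,
        0.07765368]), 'joint_efforts': array([ 6.18512968e-04, -4.07292295e+01, -2.93699169e+01, -1.42207064e-04,
        3.33465243e-03, -6.51392497e-06]), 'tool_pos': array([ 275.58725809, -615.53312407,  230.06294505]), 'eef_rot': array([[ 9.12758419e-01,  4.08499360e-01, -5.84445509e-04],
       [ 4.08499663e-01, -9.12756156e-01,  2.05556134e-03],
       [ 3.06239256e-04, -2.11497671e-03, -9.99997717e-01]]), 'force': array([-0.48257514, -0.26271337, -0.06307101]), 'ft_torque': array([ 0.01885106, -0.03106554, -0.02345792]), 'width': 1.000182432425897}
```

View pics/scene0.png

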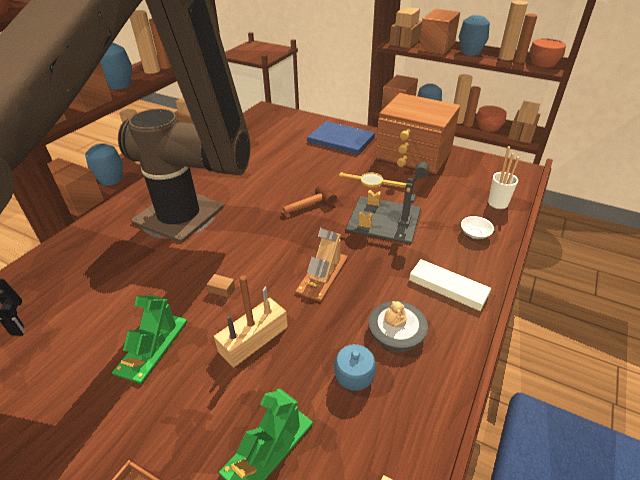

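View pics/top0.png

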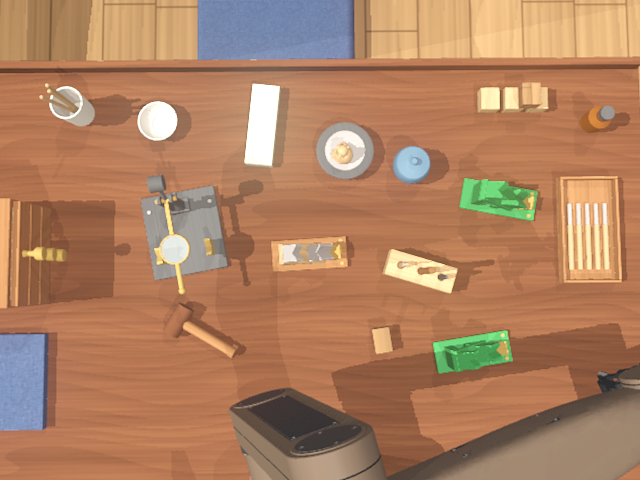

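```bash
python3 - <<'E'
from h import *
z=np.load("top0.npz"); im=z["im"]
def crop(u0,v0,w,h,k):
    return cv2.resize(im[v0:v0+h,u0:u0+w],None,fx=k,fy=k,interpolation=cv2.INTER_CUBIC)
A=crop(135,170,100,120,5); B=crop(260,228,100,50,4); C=crop(375,240,100,60,4)
o=np.zeros((600,800+100,3),np.uint8)[:, :900]
o=np.zeros((600,900,3),np.uint8); o[:600,:500]=A; o[:200,500:900]=B; o[210:450,500:900]=C
cv2.imwrite("pics/crops.png",o[:, :][:, :900] if 0 else cv2.resize(o,(800,533)))
# footprint fits
P=pts(z["d"],z); np.save("P0.npy",P)
def rect(u0,v0,u1,v1,zl,zh,name):
    s=P[v0:v1,u0:u1].reshape(-1,3); s=s[(s[:,2]>zl)&(s[:,2]<zh)]
    q=cv2.minAreaRect(s[:,:2].astype(np.float32)); print(name,len(s),q,np.median(s[:,2])); return s
rect(375,240,465,300,50,60,"toolstand top")
rect(375,240,465,300,-5,5,"bench")
s=rect(375,240,465,300,150,220,"stick top"); print(s.mean(0), s.max(0))
rect(262,228,356,280,8,20,"vblock low")
rect(262,228,356,280,8,300,"vblock all")
rect(135,180,235,285,6,15,"loupe base")
s=rect(145,170,195,300,105,160,"arm");
s=rect(200,220,220,270,25,60,"saddle R");s=rect(148,230,172,270,25,60,"saddle L")
for n,X in {"base":P[300-0:301,100:101],}.items(): print(X)
zz=z["d"]
E
```

```text
toolstand top 1368 ((460.0463562011719, -269.4794921875), (150.37628173828125, 56.40178298950195), 72.72008514404297) 54.093178617239936
bench 3154 ((462.85784912109375, -277.22418212890625), (205.40834045410156, 134.98414611816406), 89.56181335449219) -0.8406258811112285
stick top 61 ((459.748779296875, -268.79827880859375), (13.063436508178711, 12.619775772094727), 66.53076934814453) 189.0901358587283
[ 459.51253257 -267.49004555  182.01763211] [ 466.81136014 -262.6897466   193.49007869]
vblock low 683 ((509.8023986816406, -23.27222442626953), (89.65269470214844, 168.51699829101562), 1.944300889968872) 10.314841536975017
vblock all 1849 ((509.8023986816406, -23.27222442626953), (89.65269470214844, 168.51699829101562), 1.944300889968872) 50.11184745990823
loupe base 3722 ((556.0106811523438, 255.9454345703125), (221.81512451171875, 229.8901824951172), 88.75155639648438) 9.275343485737292
arm 1233 ((518.888427734375, 255.090576171875), (208.45152282714844, 62.21286392211914), 16.020967483520508) 132.42544063899547
saddle R 119 ((518.0855102539062, 198.4541473388672), (36.147560119628906, 12.90811824798584), 11.298314094543457) 47.52226140675866
saddle L 91 ((497.9011535644531, 306.3115234375), (35.641624450683594, 13.286334991455078), 9.740825653076172) 49.72469619832503
[[[398.69145897 451.58238585  -2.4854537 ]]]
```

View pics/crops.png

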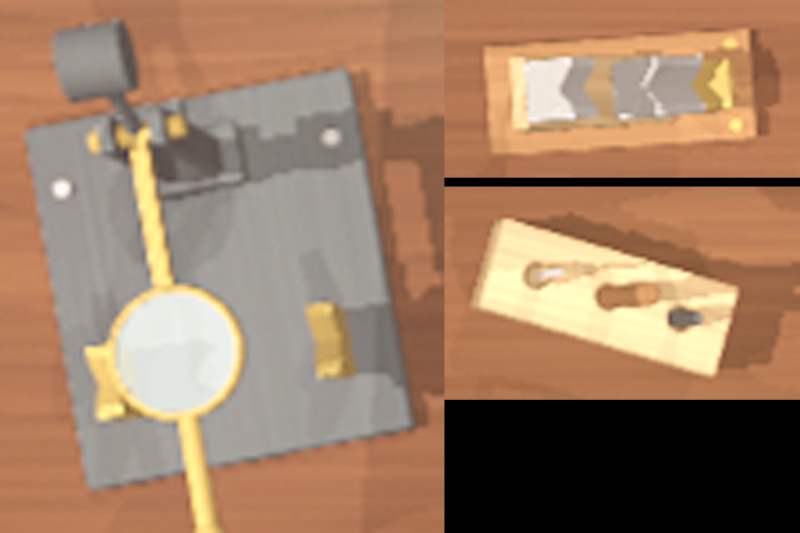

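```bash
python3 - <<'E'
from h import *
from scipy.optimize import least_squares
z=np.load("top0.npz"); P=np.load("P0.npy")
s=P[228:285,255:362].reshape(-1,3)
def fit(m,w,h,x0):
    # soft footprint: maximise nothing fancy, use minAreaRect after erosion by percentile in rotated frame
    best=None
    for a in np.arange(-15,15,.25):
        c,sn=np.cos(np.radians(a)),np.sin(np.radians(a)); u=m[:,0]*c+m[:,1]*sn; v=-m[:,0]*sn+m[:,1]*c
        lu,hu,lv,hv=*np.percentile(u,[1,99]),*np.percentile(v,[1,99]); A=(hu-lu)*(hv-lv)
        if best is None or A<best[0]: cu,cv=(lu+hu)/2,(lv+hv)/2; best=(A,a,cu*c-cv*sn,cu*sn+cv*c,hu-lu,hv-lv)
    return np.round(best[1:],2)
for lo,hi in((4,16),(4,250),(60,250),(90,250)):
    m=s[(s[:,2]>lo)&(s[:,2]<hi)&(s[:,0]<560)&(s[:,0]>460)]; print("vb",lo,len(m),fit(m,0,0,0))
# steel only (grey pixels)
hsv=cv2.cvtColor(z["im"],cv2.COLOR_BGR2HSV)[228:285,255:362].reshape(-1,3)
m=s[(hsv[:,1]<70)&(s[:,2]>20)]; print("steel",len(m),fit(m,0,0,0),m.min(0),m.max(0))
for y0 in range(-110,70,10):
    k=(abs(s[:,1]-y0)<5)&(s[:,2]>20); q=s[k]
    if len(q)>5: print(y0,q[:,0].min().round(1),q[:,0].max().round(1),np.percentile(q[:,2],[0,50,100]).round(1))
s2=P[165:300,130:240].reshape(-1,3); m=s2[(s2[:,2]>6)&(s2[:,2]<12.5)&(s2[:,1]>150)&(s2[:,1]<360)&(s2[:,0]>430)&(s2[:,0]<660)]; print("base",len(m),fit(m,0,0,0))
m=s2[(s2[:,2]>115)&(s2[:,2]<145)&(s2[:,0]<485)]; print("handle",len(m)); 
for x0 in range(415,490,5):
    q=m[abs(m[:,0]-x0)<2.5]
    if len(q): print(x0,q[:,1].mean().round(1),q[:,2].max().round(1),len(q))
s3=P[240:300,375:465].reshape(-1,3); m=s3[s3[:,2]>186]; print("stick",len(m),m.mean(0))
E
```

```text
vb 4 1150 [  3.5  508.94 -21.18  86.74 202.82]
vb 4 2337 [  4.   506.41 -25.5   79.44 180.3 ]
vb 60 706 [  6.   501.65 -12.15  42.89 102.  ]
vb 90 408 [-2.5000e-01  4.9753e+02  1.3770e+01  4.0510e+01  4.7870e+01]
steel 725 [  2.75 500.04 -22.42  34.89 105.24] [479.32055353 -78.99201486  21.01116774] [521.97706145  34.85247508 131.04934741]
-90 491.3 520.5 [25.7 33.3 41.4]
-80 488.7 518.9 [20.4 25.2 51.2]
-70 486.1 522.0 [20.3 51.  63.9]
-60 485.9 521.2 [45.1 62.2 74.4]
-50 444.8 523.6 [  20.8   72.  1395.9]
-40 480.5 523.4 [22.3 67.9 75.8]
-30 480.3 523.1 [31.8 58.6 67.5]
-20 478.6 522.7 [28.8 50.6 56.9]
-10 478.1 522.3 [ 30.8  58.2 121.8]
0 477.7 521.7 [ 59.3 117.6 131. ]
10 477.4 521.0 [ 70.5 119.6 126.7]
20 476.2 520.6 [ 25.7 109.5 122.1]
30 475.6 517.9 [ 51.9 100.4 109.3]
40 477.4 518.0 [88.9 95.  98.7]
base 3342 [ 10.75 551.83 260.78 186.26 167.17]
handle 215
415 237.4 130.2 3
420 236.5 139.2 19
425 236.4 136.2 13
430 236.9 135.9 10
435 239.1 135.0 15
440 239.3 139.1 9
445 240.7 136.3 14
450 241.0 134.4 10
455 242.4 135.7 15
460 243.1 135.0 10
465 244.0 133.4 9
470 245.0 138.1 15
475 245.4 135.9 10
480 252.1 138.2 43
485 253.0 139.1 20
stick 58 [ 454.72230345 -194.13989552  606.18366298]
```

```bash
cat >> h.py <<'E'
def ang(R): return np.degrees(np.arctan2(R[1,1],R[0,1]))   # world angle of tool y
def plan(W,start=None):
    "W: list of (x,y,z,tool-y angle or None) for the TCP; prints the slide/yaw of each leg"
    s=r.get_state(); p,a=(np.array(s["tool_pos"]),ang(s["eef_rot"])) if start is None else (np.array(start[:3],float),start[3])
    print("now",p.round(1),round(a,1),"F",np.round(s["force"],1),"w",round(s["width"],3),"t",round(s["time_s"],2))
    for w in W:
        b=a if w[3] is None else w[3]; t=np.radians(a); d=np.array(w[:3])-p
        Y=np.array([np.cos(t),np.sin(t),0]); X=np.array([-Y[1],Y[0],0])
        print(w,"slide",np.round([d@X,d@Y,-d[2]],1)/10,"yaw",round((a-b+180)%360-180,1),"dist",round(np.linalg.norm(d)))
        p,a=np.array(w[:3],float),b
E
python3 - <<'E'
from h import *
plan([(345,-470,290,-79.3),(410,-290,290,None),(475,-110,290,None),(490,60,270,None),(455,200,240,None),(448.7,241.1,180,None)])
E
```

```text
now [ 275.6 -615.5  230.1] -65.9 F [-0.5 -0.3 -0.1] w 1.0 t 0.1
(345, -470, 290, -79.3) slide [ 12.28 -10.45  -5.99] yaw 13.4 dist 172
(410, -290, 290, None) slide [  9.73 -16.48  -0.  ] yaw 0.0 dist 191
(475, -110, 290, None) slide [  9.73 -16.48  -0.  ] yaw 0.0 dist 191
(490, 60, 270, None) slide [  4.63 -16.43   2.  ] yaw 0.0 dist 172
(455, 200, 240, None) slide [ -0.84 -14.41   3.  ] yaw 0.0 dist 147
(448.7, 241.1, 180, None) slide [ 0.14 -4.16  6.  ] yaw 0.0 dist 73
```

Emit:
carry_out([
  {"slide":[12.3,-10.4,-6],"yaw":13.4},
  {"slide":[12.3,-10.4,-6],"yaw":13.4},
  {"slide":[12.3,-10.4,-6],"yaw":13.4},
  {"slide":[12.3,-10.4,-6],"yaw":13.4},
  {"slide":[12.3,-10.4,-6],"yaw":13.4},
], fingers=0.2, newtons=20)

```text
time_s: 0.52
tool_pos: [348.4, -467.1, 294.5]
eef_rot: [[0.982, 0.19, 0.003], [0.19, -0.982, -0.002], [0.003, 0.002, -1.0]]
force: [0.6, -0.8, 0.8]
width: 0.601
```

Emit:
carry_out([
  {"slide":[9.7,-16.5,0],"yaw":0},
  {"slide":[9.7,-16.5,0],"yaw":0},
  {"slide":[9.7,-16.5,0],"yaw":0},
  {"slide":[9.7,-16.5,0],"yaw":0},
  {"slide":[9.7,-16.5,0],"yaw":0},
])

```text
time_s: 0.93
tool_pos: [410.6, -287.7, 290.7]
eef_rot: [[0.982, 0.187, -0.0], [0.187, -0.982, 0.002], [0.0, -0.002, -1.0]]
force: [-0.3, 0.4, 0.5]
width: 0.598
```

Emit:
carry_out([
  {"slide":[9.7,-16.5,0],"yaw":0},
  {"slide":[9.7,-16.5,0],"yaw":0},
  {"slide":[9.7,-16.5,0],"yaw":0},
  {"slide":[9.7,-16.5,0],"yaw":0},
  {"slide":[9.7,-16.5,0],"yaw":0},
])

```text
time_s: 1.35
tool_pos: [475.2, -107.5, 290.9]
eef_rot: [[0.982, 0.188, -0.0], [0.188, -0.982, 0.001], [0.0, -0.001, -1.0]]
force: [1.5, -0.4, 0.2]
width: 0.6
```

Emit:
carry_out([
  {"slide":[4.6,-16.4,2],"yaw":0},
  {"slide":[4.6,-16.4,2],"yaw":0},
  {"slide":[4.6,-16.4,2],"yaw":0},
  {"slide":[4.6,-16.4,2],"yaw":0},
  {"slide":[4.6,-16.4,2],"yaw":0},
])

```text
time_s: 1.77
tool_pos: [488.6, 64.2, 269.7]
eef_rot: [[0.981, 0.192, -0.003], [0.192, -0.981, 0.003], [-0.002, -0.003, -1.0]]
force: [0.4, 0.4, -0.4]
width: 0.599
```

```bash
python3 - <<'E'
from h import *
plan([(455,200,240,-79.3),(448.7,241.1,180,-79.3),(448.7,241.1,112,-79.3)])
E
```

```text
now [488.6  64.2 269.7] -79.0 F [ 0.4  0.4 -0.4] w 0.599 t 1.77
(455, 200, 240, -79.3) slide [ -0.7  -13.97   2.97] yaw 0.3 dist 143
(448.7, 241.1, 180, -79.3) slide [ 0.14 -4.16  6.  ] yaw 0.0 dist 73
(448.7, 241.1, 112, -79.3) slide [0.  0.  6.8] yaw 0.0 dist 68
```

Emit:
carry_out([
  {"slide":[-0.8,-14.4,3],"yaw":0},
  {"slide":[-0.8,-14.4,3],"yaw":0},
  {"slide":[-0.8,-14.4,3],"yaw":0},
  {"slide":[-0.8,-14.4,3],"yaw":0},
])

```text
time_s: 2.1
tool_pos: [453.3, 201.4, 239.7]
eef_rot: [[0.982, 0.188, -0.002], [0.188, -0.982, 0.0], [-0.002, -0.001, -1.0]]
force: [0.5, -1.2, 0.1]
width: 0.601
```

Emit:
carry_out([
  {"slide":[0.1,-4.2,3],"yaw":0},
  {"slide":[0.1,-4.2,6],"yaw":0},
  {"slide":[0.1,-4.2,6],"yaw":0},
  {"slide":[0.1,-4.2,6],"yaw":0},
  {"slide":[0.1,-4.2,6],"yaw":0},
])

```text
time_s: 2.52
tool_pos: [449.0, 239.8, 182.3]
eef_rot: [[0.983, 0.185, 0.001], [0.185, -0.983, -0.0], [0.001, 0.0, -1.0]]
force: [0.5, -0.7, 0.8]
width: 0.601
```

```bash
python3 - <<'E'
from h import *
plan([(448.7,241.1,112,-79.3)])
im,d,c=shot("top"); P=pts(d,c); cv2.imwrite("pics/t1.png",cv2.resize(im[180:320,110:250],None,fx=4,fy=4))
E
```

```text
now [449.  239.8 182.3] -79.3 F [ 0.5 -0.7  0.8] w 0.601 t 2.52
(448.7, 241.1, 112, -79.3) slide [-0.01 -0.13  7.03] yaw -0.0 dist 70
```

View pics/t1.png

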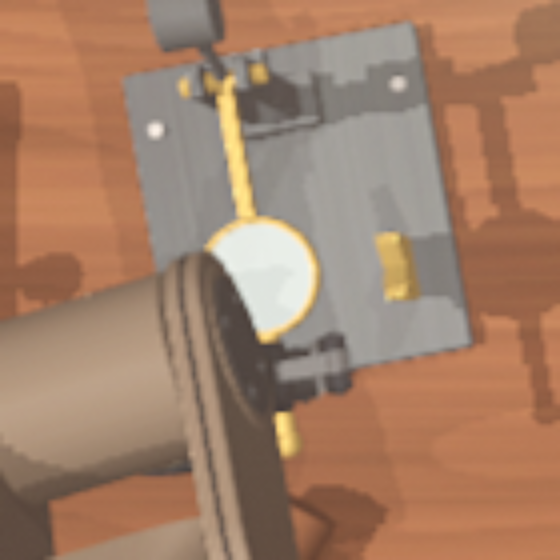

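Emit:
carry_out([
  {"slide":[0,0,3],"yaw":0},
  {"slide":[0,0,6],"yaw":0},
  {"slide":[0,-0.1,7],"yaw":0},
  {"slide":[0,-0.1,7],"yaw":0},
])

```text
time_s: 2.9
tool_pos: [447.1, 240.3, 109.9]
eef_rot: [[0.983, 0.184, -0.004], [0.184, -0.983, -0.001], [-0.004, 0.0, -1.0]]
force: [-0.2, -0.2, -0.2]
width: 0.604
```

Emit:
carry_out([
  {"slide":[0,0,0],"yaw":0},
  {"slide":[0,0,0],"yaw":0},
  {"slide":[0,0,0],"yaw":0},
  {"slide":[0,0,0],"yaw":0},
  {"slide":[0,0,0],"yaw":0},
], fingers=-1, newtons=20)

```text
time_s: 3.32
tool_pos: [449.8, 240.5, 113.6]
eef_rot: [[0.982, 0.187, 0.004], [0.187, -0.982, -0.003], [0.004, 0.003, -1.0]]
force: [0.5, -5.7, 2.4]
width: 0.106
```

Emit:
carry_out([
  {"slide":[0,0,0],"yaw":0},
  {"slide":[0,0,0],"yaw":0},
  {"slide":[0,0,0],"yaw":0},
  {"slide":[0,0,0],"yaw":0},
  {"slide":[0,0,0],"yaw":0},
])

```text
time_s: 3.73
tool_pos: [449.7, 240.6, 113.6]
eef_rot: [[0.982, 0.187, 0.004], [0.187, -0.982, -0.002], [0.004, 0.003, -1.0]]
force: [-0.4, -4.7, 1.8]
width: 0.107
```

```bash
python3 - <<'E'
from h import *
plan([])
L=165
for k in range(0,21):
    t=k*.05; print(round(t,2),np.round([L*(1-np.cos(t))/10,-L*np.sin(t)/10],2),end=" ")
E
```

```text
now [449.7 240.6 113.6] -79.2 F [-0.4 -4.7  1.8] w 0.107 t 3.73
0.0 [ 0. -0.] 0.05 [ 0.02 -0.82] 0.1 [ 0.08 -1.65] 0.15 [ 0.19 -2.47] 0.2 [ 0.33 -3.28] 0.25 [ 0.51 -4.08] 0.3 [ 0.74 -4.88] 0.35 [ 1.   -5.66] 0.4 [ 1.3  -6.43] 0.45 [ 1.64 -7.18] 0.5 [ 2.02 -7.91] 0.55 [ 2.43 -8.62] 0.6 [ 2.88 -9.32] 0.65 [ 3.36 -9.99] 0.7 [  3.88 -10.63] 0.75 [  4.43 -11.25] 0.8 [  5.   -11.84] 0.85 [  5.61 -12.4 ] 0.9 [  6.24 -12.92] 0.95 [  6.9  -13.42] 1.0 [  7.59 -13.88]
```

Emit:
carry_out([
  {"slide":[0,0.1,-0.8],"yaw":0},
  {"slide":[0.1,0.1,-1.6],"yaw":0},
  {"slide":[0.2,0.1,-2.5],"yaw":0},
  {"slide":[0.3,0.1,-3.3],"yaw":0},
  {"slide":[0.5,0.1,-4.1],"yaw":0},
])

```text
time_s: 4.15
tool_pos: [453.6, 241.3, 153.7]
eef_rot: [[0.983, 0.186, 0.002], [0.186, -0.983, -0.001], [0.002, 0.001, -1.0]]
force: [4.0, -1.8, -2.7]
width: 0.105
```

Emit:
carry_out([
  {"slide":[0.2,0,-0.8],"yaw":0},
  {"slide":[0.5,0,-1.6],"yaw":0},
  {"slide":[0.8,0,-2.3],"yaw":0},
  {"slide":[1.1,0,-3.1],"yaw":0},
  {"slide":[1.5,0,-3.8],"yaw":0},
])

```text
time_s: 4.57
tool_pos: [467.2, 243.8, 190.7]
eef_rot: [[0.983, 0.186, -0.002], [0.186, -0.983, -0.002], [-0.003, 0.001, -1.0]]
force: [1.0, -4.2, -1.4]
width: 0.107
```

Emit:
carry_out([
  {"slide":[0.4,0,-0.7],"yaw":0},
  {"slide":[0.9,0,-1.4],"yaw":0},
  {"slide":[1.3,0,-2.1],"yaw":0},
  {"slide":[1.9,0,-2.7],"yaw":0},
  {"slide":[2.4,0,-3.3],"yaw":0},
])

```text
time_s: 4.98
tool_pos: [491.3, 248.3, 223.7]
eef_rot: [[0.983, 0.186, -0.002], [0.186, -0.983, -0.001], [-0.002, 0.001, -1.0]]
force: [1.3, -4.5, -1.1]
width: 0.106
```

Emit:
carry_out([
  {"slide":[0.6,0,-0.6],"yaw":0},
  {"slide":[1.2,0,-1.1],"yaw":0},
  {"slide":[1.8,0,-1.7],"yaw":0},
  {"slide":[2.5,0,-2.2],"yaw":0},
  {"slide":[3.2,0,-2.6],"yaw":0},
])

```text
time_s: 5.4
tool_pos: [522.6, 254.2, 249.8]
eef_rot: [[0.983, 0.186, -0.003], [0.186, -0.983, -0.002], [-0.003, 0.001, -1.0]]
force: [-0.7, -4.7, 1.0]
width: 0.108
```

```bash
python3 - <<'E'
from h import *
plan([])
im,d,c=shot("scene"); cv2.imwrite("pics/s1.png",cv2.resize(im[100:280,280:480],None,fx=3,fy=3))
E
```

```text
now [522.6 254.2 249.8] -79.3 F [-0.7 -4.7  1. ] w 0.108 t 5.4
```

View pics/s1.png

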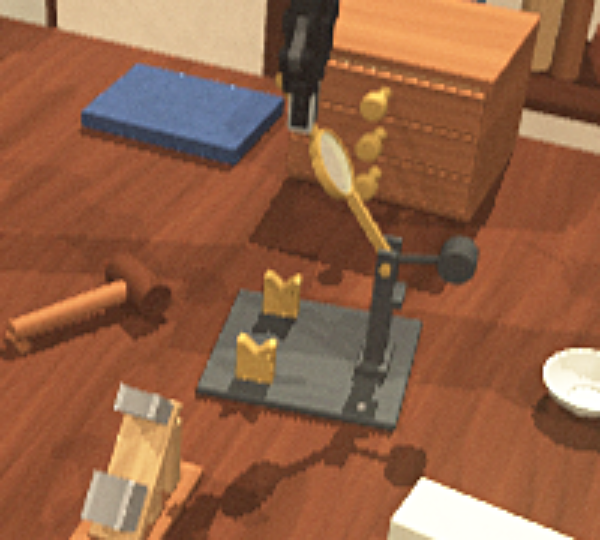

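Emit:
carry_out([
  {"slide":[0,0,0],"yaw":0},
  {"slide":[0,0,0],"yaw":0},
  {"slide":[-2,0,0],"yaw":0},
  {"slide":[-6,0,0],"yaw":0},
  {"slide":[-10,0,0],"yaw":0},
], fingers=0.3)

```text
time_s: 5.87
tool_pos: [423.4, 236.7, 249.0]
eef_rot: [[0.983, 0.185, -0.001], [0.185, -0.983, 0.002], [-0.001, -0.002, -1.0]]
force: [-0.0, 0.1, 0.4]
width: 0.65
```

Emit:
carry_out([
  {"slide":[0,0,-4],"yaw":0},
  {"slide":[0,0,-4],"yaw":0},
  {"slide":[0,0,-4],"yaw":0},
])

```text
time_s: 6.12
tool_pos: [424.2, 237.0, 290.5]
eef_rot: [[0.982, 0.187, 0.004], [0.187, -0.982, 0.003], [0.004, -0.002, -1.0]]
force: [-0.0, -0.6, 0.8]
width: 0.65
```

```bash
python3 - <<'E'
from h import *
im,d,c=shot("scene"); cv2.imwrite("pics/s2.png",cv2.resize(im[100:280,280:480],None,fx=3,fy=3))
plan([(470,140,290,-50),(480,0,290,-20),(470,-140,290,3.75),(460,-269,260,3.75),(460,-269,154,3.75)])
E
```

```text
now [425.7 237.1 291.6] -79.3 F [-0.1 -0.1 -0.2] w 0.654 t 6.17
(470, 140, 290, -50) slide [ 2.54 10.37  0.16] yaw -29.3 dist 107
(480, 0, 290, -20) slide [-8.23 11.37 -0.  ] yaw -30 dist 140
(470, -140, 290, 3.75) slide [-13.5    3.85  -0.  ] yaw -23.8 dist 140
(460, -269, 260, 3.75) slide [-12.81  -1.84   3.  ] yaw 0.0 dist 133
(460, -269, 154, 3.75) slide [ 0.   0.  10.6] yaw 0.0 dist 106
```

View pics/s2.png

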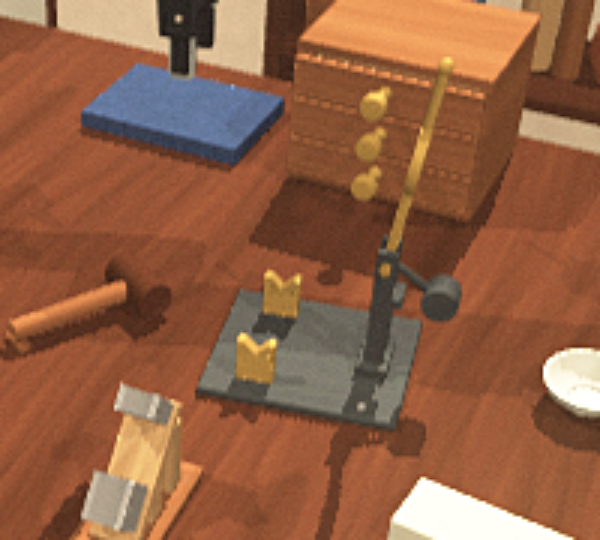

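Emit:
carry_out([
  {"slide":[2.5,10.4,0],"yaw":-29.3},
  {"slide":[2.5,10.4,0],"yaw":-29.3},
  {"slide":[2.5,10.4,0],"yaw":-29.3},
  {"slide":[2.5,10.4,0],"yaw":-29.3},
  {"slide":[2.5,10.4,0],"yaw":-29.3},
])

```text
time_s: 6.58
tool_pos: [472.0, 137.1, 291.5]
eef_rot: [[0.765, 0.644, 0.005], [0.644, -0.765, 0.001], [0.004, 0.002, -1.0]]
force: [-0.1, 0.6, 0.6]
width: 0.653
```

Emit:
carry_out([
  {"slide":[-8.2,11.4,0],"yaw":-30},
  {"slide":[-8.2,11.4,0],"yaw":-30},
  {"slide":[-8.2,11.4,0],"yaw":-30},
  {"slide":[-8.2,11.4,0],"yaw":-30},
  {"slide":[-8.2,11.4,0],"yaw":-30},
])

```text
time_s: 7.0
tool_pos: [482.0, -6.2, 291.6]
eef_rot: [[0.342, 0.94, 0.005], [0.94, -0.342, -0.002], [-0.0, 0.006, -1.0]]
force: [0.3, -0.3, -0.2]
width: 0.649
```

Emit:
carry_out([
  {"slide":[-13.5,3.8,0],"yaw":-23.8},
  {"slide":[-13.5,3.8,0],"yaw":-23.8},
  {"slide":[-13.5,3.8,0],"yaw":-23.8},
  {"slide":[-13.5,3.8,0],"yaw":-23.8},
  {"slide":[-13.5,3.8,0],"yaw":-23.8},
])

```text
time_s: 7.42
tool_pos: [470.5, -147.1, 291.4]
eef_rot: [[-0.064, 0.998, 0.004], [0.998, 0.064, -0.004], [-0.004, 0.004, -1.0]]
force: [-0.7, -0.6, 0.4]
width: 0.654
```

Emit:
carry_out([
  {"slide":[-12.8,-1.8,3],"yaw":0},
  {"slide":[-12.8,-1.8,3],"yaw":0},
  {"slide":[-12.8,-1.8,3],"yaw":0},
  {"slide":[-12.8,-1.8,3],"yaw":0},
  {"slide":[-12.8,-1.8,3],"yaw":0},
])

```text
time_s: 7.83
tool_pos: [460.0, -273.1, 259.4]
eef_rot: [[-0.062, 0.998, 0.001], [0.998, 0.062, 0.0], [-0.0, 0.001, -1.0]]
force: [0.2, 0.7, 0.3]
width: 0.646
```

Emit:
carry_out([
  {"slide":[0,0,0],"yaw":0},
  {"slide":[0,0,0],"yaw":0},
])

```text
time_s: 8.0
tool_pos: [460.2, -269.6, 260.4]
eef_rot: [[-0.067, 0.998, 0.002], [0.998, 0.067, -0.0], [-0.001, 0.002, -1.0]]
force: [-0.2, 0.6, -0.4]
width: 0.654
```

```bash
python3 - <<'E'
from h import *
plan([(460,-269,154,3.75)])
E
```

```text
now [ 460.2 -269.6  260.4] 3.9 F [-0.2  0.6 -0.4] w 0.654 t 8.0
(460, -269, 154, 3.75) slide [ 0.06 -0.02 10.64] yaw 0.1 dist 106
```

Emit:
carry_out([
  {"slide":[0,0,4],"yaw":0},
  {"slide":[0,0,8],"yaw":0},
  {"slide":[0.1,0,10.6],"yaw":0},
  {"slide":[0.1,0,10.6],"yaw":0},
  {"slide":[0.1,0,10.6],"yaw":0},
])

```text
time_s: 8.42
tool_pos: [459.1, -267.6, 153.0]
eef_rot: [[-0.068, 0.998, -0.001], [0.998, 0.068, 0.002], [0.002, -0.001, -1.0]]
force: [-0.6, 0.2, 0.2]
width: 0.648
```

Emit:
carry_out([
  {"slide":[0,0,0],"yaw":0},
  {"slide":[0,0,0],"yaw":0},
  {"slide":[0,0,0],"yaw":0},
  {"slide":[0,0,0],"yaw":0},
  {"slide":[0,0,0],"yaw":0},
], fingers=-1, newtons=25)

```text
time_s: 8.83
tool_pos: [459.7, -270.4, 156.0]
eef_rot: [[-0.067, 0.998, 0.002], [0.998, 0.067, -0.003], [-0.003, 0.002, -1.0]]
force: [-1.1, 0.3, 6.2]
width: 0.155
```

Emit:
carry_out([
  {"slide":[0,0,0],"yaw":0},
  {"slide":[0,0,0],"yaw":0},
  {"slide":[0,0,-1],"yaw":0},
  {"slide":[0,0,-2],"yaw":0},
  {"slide":[0,0,-4],"yaw":0},
])

```text
time_s: 9.25
tool_pos: [458.1, -268.6, 192.4]
eef_rot: [[-0.066, 0.998, -0.002], [0.998, 0.066, 0.002], [0.002, -0.002, -1.0]]
force: [-0.7, -0.9, 0.5]
width: 0.151
```

Emit:
carry_out([
  {"slide":[0,0,-3],"yaw":0},
  {"slide":[0,0,-6],"yaw":0},
  {"slide":[0,0,-9],"yaw":0},
  {"slide":[0,0,-12],"yaw":0},
  {"slide":[0,0,-12],"yaw":0},
])

```text
time_s: 9.67
tool_pos: [461.2, -271.0, 322.5]
eef_rot: [[-0.066, 0.998, 0.011], [0.998, 0.067, -0.009], [-0.01, 0.01, -1.0]]
force: [0.0, -0.1, 0.5]
width: 0.155
```

```bash
python3 - <<'E'
from h import *
im,d,c=shot("scene"); cv2.imwrite("pics/s3.png",im[100:480,100:500])
F=np.array([504.7,-85.5,38]); g=np.array([-.0655,.9979,0]); zz=np.array([0,0,1.]); u=(g+zz)/2**.5; n=(zz-g)/2**.5
for L in(141,160):   # grasp along stick, TCP is 19 lower
  T=F+22*u+1*n   # tip
  print(L,"vertical start",(T+zz*(L-19)).round(1))
T=F+22*u
plan([(500,-160,315,3.75),(*(T+zz*(160-19+70)),3.75),(*(T+zz*(160-19+8)),3.75)])
E
```

```text
141 vertical start [503.7 -70.7 176.3]
160 vertical start [503.7 -70.7 195.3]
now [ 460.5 -270.4  319.2] 3.8 F [ 0.2  0.4 -0.6] w 0.154 t 9.72
(500, -160, 315, 3.75) slide [10.75  4.68  0.42] yaw 0.1 dist 117
(np.float64(503.68105912831015), np.float64(-69.97631914718677), np.float64(264.55634918610406), 3.75) slide [8.96 0.96 5.04] yaw 0.0 dist 103
(np.float64(503.68105912831015), np.float64(-69.97631914718677), np.float64(202.55634918610406), 3.75) slide [0.  0.  6.2] yaw 0.0 dist 62
```

View pics/s3.png

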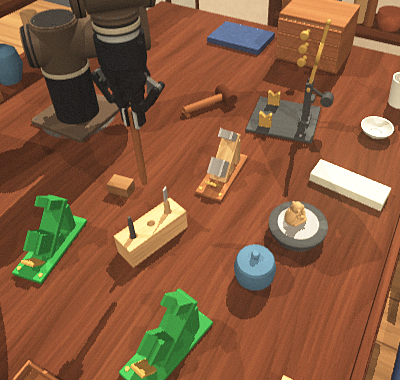

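Emit:
carry_out([
  {"slide":[10.8,4.7,0.4],"yaw":0},
  {"slide":[10.8,4.7,0.4],"yaw":0},
  {"slide":[10.8,4.7,0.4],"yaw":0},
  {"slide":[10.8,4.7,0.4],"yaw":0},
  {"slide":[10.8,4.7,0.4],"yaw":0},
])

```text
time_s: 10.13
tool_pos: [498.5, -156.6, 308.3]
eef_rot: [[-0.07, 0.998, -0.002], [0.998, 0.07, 0.001], [0.001, -0.002, -1.0]]
force: [0.2, -0.3, 0.4]
width: 0.157
```

Emit:
carry_out([
  {"slide":[3,0.3,1],"yaw":0},
  {"slide":[6,0.6,3],"yaw":0},
  {"slide":[9,1,5],"yaw":0},
  {"slide":[9,1,5],"yaw":0},
  {"slide":[9,1,5],"yaw":0},
])

```text
time_s: 10.55
tool_pos: [501.5, -67.6, 257.3]
eef_rot: [[-0.068, 0.998, -0.004], [0.998, 0.068, 0.001], [0.001, -0.004, -1.0]]
force: [-0.2, -0.4, 0.7]
width: 0.155
```

Emit:
carry_out([
  {"slide":[0,0,2],"yaw":0},
  {"slide":[0,0,4],"yaw":0},
  {"slide":[0,0,5],"yaw":0},
  {"slide":[0,0,5],"yaw":0},
  {"slide":[0,0,5],"yaw":0},
])

```text
time_s: 10.97
tool_pos: [502.7, -69.1, 209.5]
eef_rot: [[-0.065, 0.998, -0.0], [0.998, 0.065, -0.0], [-0.0, -0.0, -1.0]]
force: [0.5, 0.3, 0.2]
width: 0.151
```

```bash
python3 - <<'E'
from h import *
plan([(503.7,-70,202.5,3.75)])
im,d,c=shot("scene"); np.savez("s4.npz",im=im,d=d,**{k:np.array(v) for k,v in c.items()})
cv2.imwrite("pics/s4.png",cv2.resize(im[190:320,250:400],None,fx=4,fy=4,interpolation=cv2.INTER_CUBIC))
P=pts(d,c); z=P[...,2]
m=(P[...,0]>470)&(P[...,0]<540)&(P[...,1]>-110)&(P[...,1]<-50)&(z>90)&(z<180)
q=P[m]
for a in range(60,200,10):
    k=q[abs(q[:,2]-a)<5]
    if len(k): print(a,len(k),k.mean(0).round(1),k[:,:2].min(0).round(1),k[:,:2].max(0).round(1))
E
```

```text
now [502.7 -69.1 209.5] 3.7 F [0.5 0.3 0.2] w 0.151 t 10.97
(503.7, -70, 202.5, 3.75) slide [-0.1   0.09  0.7 ] yaw -0.0 dist 7
90 5 [505.1 -72.9  91.8] [503.9 -75.7] [507.  -69.2]
100 19 [502.  -74.4  98.8] [495.  -78.8] [506.8 -69. ]
110 21 [502.2 -75.  110.1] [495.7 -77.2] [508.3 -70.8]
120 21 [503.1 -74.2 120.5] [495.8 -79.3] [507.2 -69.4]
130 17 [502.8 -74.6 130.7] [497.2 -78.8] [506.7 -69. ]
140 24 [503.1 -74.4 140.8] [496.5 -77.1] [508.3 -69. ]
150 16 [503.6 -73.7 150.7] [497.4 -78.8] [508.8 -66.8]
160 21 [504.  -74.1 160.1] [497.7 -79.3] [507.8 -68. ]
170 20 [503.7 -73.6 169.8] [497.7 -79.6] [507.3 -67.1]
180 12 [502.  -73.9 177.2] [494.6 -77.4] [506.5 -66.7]
```

View pics/s4.png

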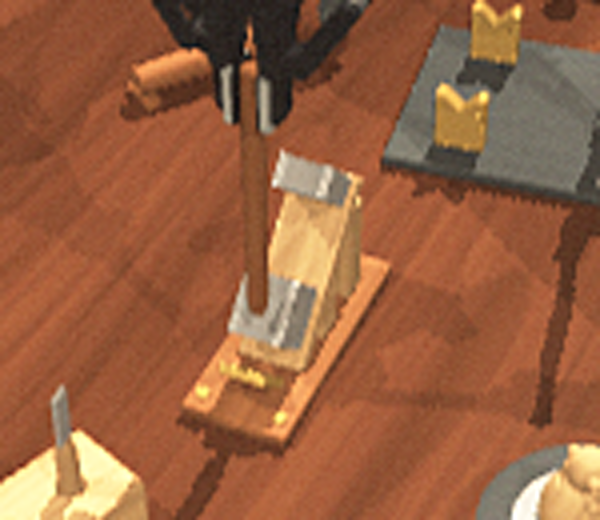

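```bash
python3 - <<'E'
from h import *
z=np.load("s4.npz"); c={k:z[k] for k in("mtx","R","t")}
F=np.array([504.7,-85.5,38]); g=np.array([-.0655,.9979,0]); w=np.array([.9979,.0655,0]); zz=np.array([0,0,1.]); u=(g+zz)/2**.5; n=(zz-g)/2**.5
im=cv2.resize(z["im"][210:300,290:350],None,fx=9,fy=9,interpolation=cv2.INTER_CUBIC)
def px(X): return tuple(int(v) for v in ((proj(X,c)-[290,210])*9+4.5))
for s0,s1 in((15,55),(107,127)):
    for b,h in((-18,2),(-11.9,2),(0,-9.9),(11.9,2),(18,2)):
        cv2.line(im,px(F+s0*u+b*w+h*n),px(F+s1*u+b*w+h*n),(0,0,255) if h<0 else (0,255,0),1)
cv2.line(im,px(F-4*u+15*w+4*n),px(F-4*u-15*w+4*n),(255,0,255),1)
cv2.imwrite("pics/ov.png",cv2.resize(im,(533,800))[:600] if 0 else im[:600])
E
```

```text
(no output)
```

View pics/ov.png

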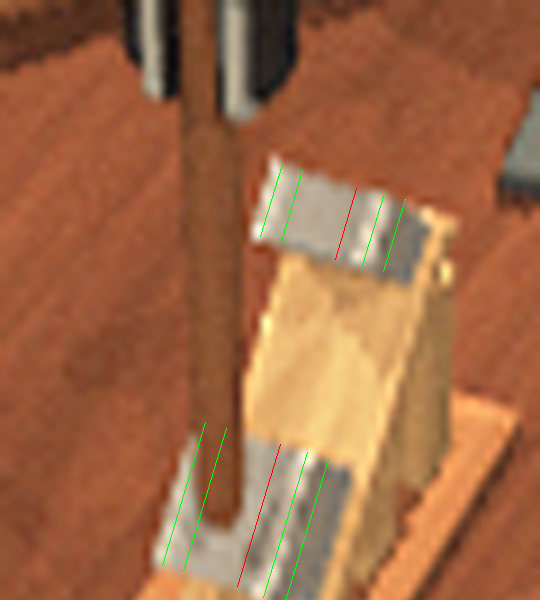

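Emit:
carry_out([
  {"slide":[-0.1,0.1,0.6],"yaw":0},
  {"slide":[-0.1,0.1,1.2],"yaw":0},
  {"slide":[-0.1,0.1,1.2],"yaw":0},
])

```text
time_s: 11.27
tool_pos: [503.4, -68.9, 196.5]
eef_rot: [[-0.066, 0.998, -0.001], [0.998, 0.066, 0.0], [0.0, -0.001, -1.0]]
force: [1.0, 0.4, -0.9]
width: 0.153
```

Emit:
carry_out([
  {"slide":[0,0,0.2],"yaw":0},
  {"slide":[0,0,0.4],"yaw":0},
  {"slide":[0,0,0.4],"yaw":0},
])

```text
time_s: 11.52
tool_pos: [503.6, -68.9, 193.1]
eef_rot: [[-0.067, 0.998, -0.001], [0.998, 0.067, -0.0], [-0.0, -0.001, -1.0]]
force: [0.1, -0.7, -1.2]
width: 0.153
```

Emit:
carry_out([
  {"slide":[0,0,0.2],"yaw":0},
  {"slide":[0,0,0.3],"yaw":0},
  {"slide":[0,0,0.3],"yaw":0},
])

```text
time_s: 11.77
tool_pos: [503.7, -69.2, 190.8]
eef_rot: [[-0.067, 0.998, -0.0], [0.998, 0.067, -0.001], [-0.001, -0.0, -1.0]]
force: [-1.2, -1.5, 1.7]
width: 0.156
```

```bash
python3 - <<'E'
from h import *
plan([]); L=162; k=2**-.5
H=[]
for f in np.arange(0,45.1,3):
    a=f/45; s=18.6-.6*a; n=-4.5+4*a; t=np.radians(f)
    H.append([k*s-k*n+L*np.sin(t), k*s+k*n+L*np.cos(t)])
H=np.array(H)/10
for c in range(3): print([[float(round(x,1)),float(-round(z,1))] for x,z in H[5*c+1:5*c+6]-H[5*c]])
E
```

```text
now [503.7 -69.2 190.8] 3.8 F [-1.2 -1.5  1.7] w 0.156 t 11.77
[[0.8, 0.0], [1.6, 0.1], [2.5, 0.2], [3.3, 0.3], [4.1, 0.5]]
[[0.8, 0.2], [1.6, 0.5], [2.3, 0.8], [3.1, 1.1], [3.8, 1.5]]
[[0.7, 0.4], [1.4, 0.9], [2.0, 1.4], [2.7, 1.9], [3.2, 2.5]]
```

Emit:
carry_out([
  {"slide":[0.8,0,0],"yaw":0},
  {"slide":[1.6,0,0.1],"yaw":0},
  {"slide":[2.5,0,0.2],"yaw":0},
  {"slide":[3.3,0,0.3],"yaw":0},
  {"slide":[4.1,0,0.5],"yaw":0},
])

```text
time_s: 12.18
tool_pos: [500.8, -26.8, 185.2]
eef_rot: [[-0.067, 0.998, -0.0], [0.998, 0.067, 0.0], [0.0, -0.0, -1.0]]
force: [-2.0, -1.1, 2.0]
width: 0.153
```

```bash
python3 - <<'E'
from h import *
plan([])
im,d,c=shot("scene"); P=pts(d,c)
m=(P[...,0]>485)&(P[...,0]<525)&(P[...,1]>-110)&(P[...,1]<10)&(P[...,2]>90)&(P[...,2]<190)
hsv=cv2.cvtColor(im,cv2.COLOR_BGR2HSV); m&=(hsv[...,1]>90)&(hsv[...,2]<140)
q=P[m]
for a in range(60,200,10):
    k=q[abs(q[:,2]-a)<5]
    if len(k): print(a,len(k),k.mean(0).round(1))
E
```

```text
now [500.8 -26.8 185.2] 3.8 F [-2.  -1.1  2. ] w 0.153 t 12.18
90 3 [501.9 -62.3  91.3]
100 7 [506.5 -59.9 100.4]
110 8 [503.6 -58.  110.8]
120 8 [504.4 -54.9 118.8]
130 7 [503.2 -52.8 130.5]
140 12 [502.7 -51.1 139.3]
150 9 [503.5 -46.4 150.9]
160 8 [501.6 -43.5 161. ]
170 8 [502.4 -41.1 171.3]
180 7 [499.2 -39.1 180.1]
190 4 [499.5 -37.6 187.7]
```

Emit:
carry_out([
  {"slide":[0.8,0,0.2],"yaw":0},
  {"slide":[1.6,0,0.5],"yaw":0},
  {"slide":[2.3,0,0.8],"yaw":0},
  {"slide":[3.1,0,1.1],"yaw":0},
  {"slide":[3.8,0,1.5],"yaw":0},
])

```text
time_s: 12.65
tool_pos: [498.4, 11.0, 169.9]
eef_rot: [[-0.066, 0.998, 0.0], [0.998, 0.066, 0.001], [0.001, 0.0, -1.0]]
force: [-0.8, 0.0, 2.9]
width: 0.156
```

Emit:
carry_out([
  {"slide":[0.7,0,0.4],"yaw":0},
  {"slide":[1.4,0,0.9],"yaw":0},
  {"slide":[2,0,1.4],"yaw":0},
  {"slide":[2.7,0,1.9],"yaw":0},
  {"slide":[3.2,0,2.5],"yaw":0},
])

```text
time_s: 13.07
tool_pos: [496.3, 42.8, 144.7]
eef_rot: [[-0.067, 0.998, 0.0], [0.998, 0.067, 0.0], [0.0, 0.0, -1.0]]
force: [-1.1, -0.1, 3.0]
width: 0.155
```

```bash
python3 - <<'E'
from h import *
plan([])
im,d,c=shot("scene"); cv2.imwrite("pics/s5.png",cv2.resize(im[170:320,250:400],None,fx=4,fy=4,interpolation=cv2.INTER_CUBIC))
E
```

```text
now [496.3  42.8 144.7] 3.8 F [-1.1 -0.1  3. ] w 0.155 t 13.07
```

View pics/s5.png

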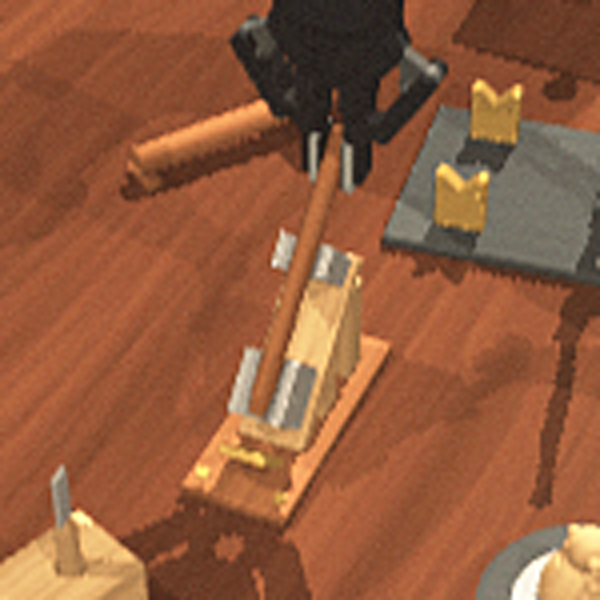

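Emit:
carry_out([
  {"slide":[-0.4,0,0.4],"yaw":0},
  {"slide":[-0.8,0,0.8],"yaw":0},
  {"slide":[-1.2,0,1.1],"yaw":0},
  {"slide":[-1.2,0,1.1],"yaw":0},
])

```text
time_s: 13.45
tool_pos: [496.9, 29.1, 133.3]
eef_rot: [[-0.065, 0.998, -0.001], [0.998, 0.065, 0.0], [0.001, -0.001, -1.0]]
force: [0.3, -0.9, -0.3]
width: 0.155
```

Emit:
carry_out([
  {"slide":[0,0,0],"yaw":0},
  {"slide":[0,0,0],"yaw":0},
  {"slide":[0,0,0],"yaw":0},
  {"slide":[0,0,0],"yaw":0},
  {"slide":[0,0,0],"yaw":0},
], fingers=0)

```text
time_s: 13.87
tool_pos: [497.3, 30.0, 134.6]
eef_rot: [[-0.067, 0.998, 0.001], [0.998, 0.067, 0.0], [-0.0, 0.001, -1.0]]
force: [0.2, -0.3, 0.3]
width: 0.498
```

Emit:
carry_out([
  {"slide":[0,0,-3],"yaw":0},
  {"slide":[0,0,-6],"yaw":0},
  {"slide":[0,0,-9],"yaw":0},
  {"slide":[2,0,-12],"yaw":0},
  {"slide":[2,0,-12],"yaw":0},
])

```text
time_s: 14.28
tool_pos: [499.1, 51.3, 262.2]
eef_rot: [[-0.068, 0.998, 0.013], [0.998, 0.068, 0.0], [-0.001, 0.013, -1.0]]
force: [1.2, 0.6, 0.3]
width: 0.497
```

```bash
python3 - <<'E'
from h import *
im,d,c=shot("scene"); cv2.imwrite("pics/s6.png",cv2.resize(im[170:320,250:400],None,fx=4,fy=4,interpolation=cv2.INTER_CUBIC))
P=pts(d,c); hsv=cv2.cvtColor(im,cv2.COLOR_BGR2HSV)
m=(P[...,0]>480)&(P[...,0]<525)&(P[...,1]>-110)&(P[...,1]<70)&(P[...,2]>25)&(P[...,2]<185)&(hsv[...,1]>110)&(hsv[...,2]<150)
q=P[m]
for a in range(30,190,10):
    k=q[abs(q[:,2]-a)<5]
    if len(k): print(a,len(k),k.mean(0).round(1),(k[:,1]-k[:,2]).max().round(1),(k[:,1]-k[:,2]).min().round(1))
F=np.array([504.7,-85.5,38]); g=np.array([-.0655,.9979,0]); zz=np.array([0,0,1.]); G=F+83/2**.5*(g+zz)
print(G); plan([(*(G+[0,0,100]),3.75),(*(G+[0,0,-19+4]),3.75)])
E
```

```text
30 5 [511.9 -12.4  28.6] 4.0 -106.4
40 9 [506.9 -62.2  40.2] -4.2 -136.9
50 13 [509.5 -53.2  50.7] -15.0 -135.3
60 9 [505.2 -68.5  59.8] -118.9 -134.3
70 10 [506.  -50.3  70. ] -42.2 -133.4
80 7 [507.  -39.6  78.4] -47.0 -131.6
90 12 [504.9 -34.8  89.2] -62.1 -134.8
100 11 [503.1 -30.3  99.9] -123.4 -137.2
110 10 [499.5 -18.  110.1] -122.2 -132.6
120 8 [500.2  -9.1 121.2] -122.3 -134.3
130 8 [500.8   1.5 128.4] -118.4 -133.8
140 12 [498.2   9.6 140.2] -120.7 -136.1
150 10 [497.3  20.  149.1] -124.2 -135.0
160 7 [494.7  26.6 159. ] -126.3 -139.3
[500.85581398 -26.93338587  96.68986284]
now [498.   50.6 259.1] 3.9 F [ 0.2 -0.1 -0.3] w 0.499 t 14.33
(np.float64(500.8558139840793), np.float64(-26.93338587347737), np.float64(196.68986283848344), 3.75) slide [-7.76 -0.24  6.24] yaw 0.2 dist 100
(np.float64(500.8558139840793), np.float64(-26.93338587347737), np.float64(81.68986283848344), 3.75) slide [ 0.   0.  11.5] yaw 0.0 dist 115
```

View pics/s6.png

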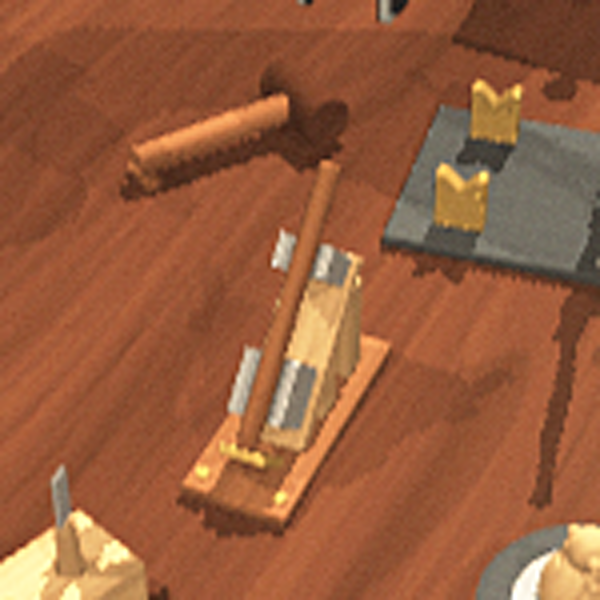

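Emit:
carry_out([
  {"slide":[-4,-0.2,2],"yaw":0},
  {"slide":[-7.8,-0.2,5],"yaw":0},
  {"slide":[-7.8,-0.2,6.2],"yaw":0},
  {"slide":[-7.8,-0.2,6.2],"yaw":0},
  {"slide":[-7.8,-0.2,6.2],"yaw":0},
])

```text
time_s: 14.75
tool_pos: [497.6, -28.0, 190.3]
eef_rot: [[-0.065, 0.998, -0.005], [0.998, 0.065, 0.002], [0.002, -0.004, -1.0]]
force: [-0.4, 0.8, 1.1]
width: 0.498
```

Emit:
carry_out([
  {"slide":[0,0,2],"yaw":0},
  {"slide":[0,0,5],"yaw":0},
  {"slide":[0,0,6],"yaw":0},
  {"slide":[0,0,6],"yaw":0},
  {"slide":[0,0,6],"yaw":0},
])

```text
time_s: 15.17
tool_pos: [499.3, -27.5, 133.0]
eef_rot: [[-0.067, 0.998, 0.0], [0.998, 0.067, 0.0], [0.0, 0.0, -1.0]]
force: [-0.3, 0.2, 1.1]
width: 0.505
```

```bash
python3 - <<'E'
from h import *
plan([(500.9,-26.9,82,3.75)])
E
```

```text
now [499.3 -27.5 133. ] 3.9 F [-0.3  0.2  1.1] w 0.505 t 15.17
(500.9, -26.9, 82, 3.75) slide [0.05 0.17 5.1 ] yaw 0.1 dist 51
```

Emit:
carry_out([
  {"slide":[0,0.1,1.5],"yaw":0},
  {"slide":[0,0.1,3],"yaw":0},
  {"slide":[0,0.1,4.5],"yaw":0},
  {"slide":[0,0.1,5],"yaw":0},
  {"slide":[0,0.1,5],"yaw":0},
])

```text
time_s: 15.58
tool_pos: [500.2, -27.8, 82.7]
eef_rot: [[-0.067, 0.998, -0.0], [0.998, 0.067, 0.0], [0.0, -0.0, -1.0]]
force: [0.2, -0.0, -0.6]
width: 0.502
```

Emit:
carry_out([
  {"slide":[0,0,0],"yaw":0},
  {"slide":[0,0,0],"yaw":0},
  {"slide":[0,0,0],"yaw":0},
  {"slide":[0,0,0],"yaw":0},
  {"slide":[0,0,0],"yaw":0},
], fingers=-1, newtons=25)

```text
time_s: 16.0
tool_pos: [499.9, -28.3, 84.0]
eef_rot: [[-0.067, 0.998, -0.001], [0.998, 0.067, -0.001], [-0.001, -0.001, -1.0]]
force: [-4.1, -0.6, 5.1]
width: 0.154
```

Emit:
carry_out([
  {"slide":[0,0,0],"yaw":0},
  {"slide":[0,0,0],"yaw":0},
  {"slide":[0,0,0],"yaw":0},
])

```text
time_s: 16.25
tool_pos: [499.9, -28.3, 84.0]
eef_rot: [[-0.067, 0.998, -0.001], [0.998, 0.067, -0.001], [-0.0, -0.001, -1.0]]
force: [-5.0, -0.1, 5.2]
width: 0.153
```

Emit:
carry_out([
  {"slide":[0,0,-0.5],"yaw":0},
  {"slide":[0,0,-1.5],"yaw":0},
  {"slide":[0,0,-3],"yaw":0},
  {"slide":[0,0,-5],"yaw":0},
  {"slide":[0,0,-7],"yaw":0},
])

```text
time_s: 16.67
tool_pos: [500.2, -28.0, 154.0]
eef_rot: [[-0.066, 0.998, 0.001], [0.998, 0.066, -0.0], [-0.0, 0.001, -1.0]]
force: [1.0, -0.5, -1.0]
width: 0.152
```

Emit:
carry_out([
  {"slide":[0,0,-2],"yaw":0},
  {"slide":[0,0,-4],"yaw":0},
  {"slide":[0,0,-6],"yaw":0},
  {"slide":[0,0,-7],"yaw":0},
  {"slide":[0,0,-7],"yaw":0},
])

```text
time_s: 17.08
tool_pos: [501.9, -28.4, 226.4]
eef_rot: [[-0.067, 0.998, 0.007], [0.998, 0.067, -0.002], [-0.002, 0.007, -1.0]]
force: [-0.6, -0.6, -0.2]
width: 0.152
```

```bash
cat >> h.py <<'E'
def stickpts(name="scene",R=130):
    im,d,c=shot(name); P=pts(d,c); s=r.get_state(); p=np.array(s["tool_pos"])+[0,0,19]; a=np.radians(ang(s["eef_rot"]))
    hsv=cv2.cvtColor(im,cv2.COLOR_BGR2HSV); w=np.array([np.cos(a),np.sin(a),0]); g=np.array([-w[1],w[0],0])
    D=P-p; m=(abs(D@w)<12)&(abs(D@g)<110)&(abs(D[...,2])<110)&(hsv[...,1]>110)&(hsv[...,2]<170)&(P[...,2]>14)
    return im,np.stack([(D@g)[m],(D@w)[m],D[...,2][m]],1),c
def line(q):
    import cv2
    v=cv2.fitLine(q[:,[0,2]].astype(np.float32),cv2.DIST_HUBER,0,.01,.01).ravel(); return np.degrees(np.arctan2(v[1],v[0])),v[2:],q[:,0].min(),q[:,0].max(),len(q)
E
python3 - <<'E'
from h import *
im,q,c=stickpts(); print(line(q)); cv2.imwrite("pics/s7.png",im)
im,q,c=stickpts("top"); print(line(q)); np.set_printoptions(suppress=True)
o=q[np.argsort(q[:,0])]; print(o[::max(1,len(o)//15)].round(1))
plan([])
E
```

```text
(np.float32(47.13276), array([-28.252981, -23.729456], dtype=float32), np.float64(-66.44158730457715), np.float64(16.297565555639892), 179)
(np.float32(69.23188), array([-40.68763, -39.24153], dtype=float32), np.float64(-42.364851103936594), np.float64(-39.603387675008165), 6)
[[-42.4   6.5 -42.1]
 [-42.2   4.5 -40.1]
 [-40.    2.5 -37.9]
 [-39.9   0.5 -36.3]
 [-39.8  -1.2 -42.3]
 [-39.6  -3.3 -37.6]]
now [500.  -28.  222.4] 3.8 F [-0.4  0.7 -0.2] w 0.15 t 17.18
```

```bash
python3 - <<'E'
from h import *
plan([(505,110,200,10.75),(509.8,240.6,180,10.75),(509.8,240.6,110,10.75)])
E
```

```text
now [500.  -28.  222.4] 3.8 F [-0.4  0.7 -0.2] w 0.15 t 17.18
(505, 110, 200, 10.75) slide [13.73  1.42  2.24] yaw -6.9 dist 140
(509.8, 240.6, 180, 10.75) slide [12.74  2.91  2.  ] yaw 0.0 dist 132
(509.8, 240.6, 110, 10.75) slide [0. 0. 7.] yaw 0.0 dist 70
```

Emit:
carry_out([
  {"slide":[3,0.4,0.5],"yaw":-2},
  {"slide":[6,0.7,1],"yaw":-4},
  {"slide":[9,1,1.5],"yaw":-6},
  {"slide":[12,1.3,2],"yaw":-6.9},
  {"slide":[13.7,1.4,2.2],"yaw":-6.9},
])

```text
time_s: 17.6
tool_pos: [503.1, 112.0, 197.4]
eef_rot: [[-0.188, 0.982, -0.005], [0.982, 0.188, 0.001], [0.002, -0.005, -1.0]]
force: [0.8, -1.0, -0.8]
width: 0.155
```

Emit:
carry_out([
  {"slide":[3,0.7,0.5],"yaw":0},
  {"slide":[6,1.4,1],"yaw":0},
  {"slide":[9,2.1,1.5],"yaw":0},
  {"slide":[11.5,2.6,2],"yaw":0},
  {"slide":[12.7,2.9,2],"yaw":0},
])

```text
time_s: 18.02
tool_pos: [507.6, 241.9, 176.9]
eef_rot: [[-0.188, 0.982, -0.006], [0.982, 0.188, -0.001], [0.0, -0.006, -1.0]]
force: [-1.0, -0.0, -0.6]
width: 0.155
```

Emit:
carry_out([
  {"slide":[0,0,0],"yaw":0},
  {"slide":[0,0,0],"yaw":0},
  {"slide":[0,0,1],"yaw":0},
  {"slide":[0,0,2],"yaw":0},
  {"slide":[0,0,2],"yaw":0},
], newtons=20)

```text
time_s: 18.43
tool_pos: [508.2, 238.1, 157.2]
eef_rot: [[-0.184, 0.983, -0.005], [0.983, 0.184, -0.002], [-0.001, -0.005, -1.0]]
force: [-1.6, -0.0, -0.9]
width: 0.153
```

```bash
python3 - <<'E'
from h import *
im,q,c=stickpts(); print(line(q)); cv2.imwrite("pics/s8.png",im)
im2,d2,c2=shot("top"); cv2.imwrite("pics/t8.png",im2)
plan([(509.8,240.6,110,10.75)])
E
```

```text
(np.float32(46.3613), array([-18.416862, -16.580479], dtype=float32), np.float64(-65.4129197825649), np.float64(32.0945780861001), 175)
now [509.2 238.7 159.1] 10.6 F [ 0.7  0.5 -0.3] w 0.154 t 18.53
(509.8, 240.6, 110, 10.75) slide [0.18 0.09 4.91] yaw -0.1 dist 49
```

Emit:
carry_out([
  {"slide":[0.2,0.1,2],"yaw":0},
  {"slide":[0.2,0.1,4],"yaw":0},
  {"slide":[0.2,0.1,5],"yaw":0},
  {"slide":[0.2,0.1,5],"yaw":0},
  {"slide":[0.2,0.1,5],"yaw":0},
])

```text
time_s: 18.95
tool_pos: [510.2, 241.6, 110.1]
eef_rot: [[-0.185, 0.983, -0.001], [0.983, 0.185, -0.0], [-0.0, -0.001, -1.0]]
force: [0.6, 0.7, -0.1]
width: 0.154
```

Emit:
carry_out([
  {"slide":[0,0,0.4],"yaw":0},
  {"slide":[0,0,0.8],"yaw":0},
  {"slide":[0,0,1.2],"yaw":0},
  {"slide":[0,0,1.5],"yaw":0},
  {"slide":[0,0,1.5],"yaw":0},
])

```text
time_s: 19.37
tool_pos: [509.9, 241.9, 94.7]
eef_rot: [[-0.186, 0.983, -0.001], [0.983, 0.186, -0.0], [-0.0, -0.001, -1.0]]
force: [0.0, -1.1, -0.4]
width: 0.152
```

Emit:
carry_out([
  {"slide":[0,0,0.2],"yaw":0},
  {"slide":[0,0,0.4],"yaw":0},
  {"slide":[0,0,0.6],"yaw":0},
  {"slide":[0,0,0.8],"yaw":0},
  {"slide":[0,0,1],"yaw":0},
])

```text
time_s: 19.78
tool_pos: [510.2, 241.8, 85.5]
eef_rot: [[-0.186, 0.983, -0.001], [0.983, 0.186, -0.001], [-0.0, -0.001, -1.0]]
force: [-2.0, -1.3, 4.2]
width: 0.157
```

```bash
python3 - <<'E'
from h import *
im,q,c=stickpts(); print(line(q)); cv2.imwrite("pics/s9.png",im)
plan([(509.8,240.6,80,10.75)])
E
```

```text
(np.float32(44.676964), array([-14.74087 , -13.450412], dtype=float32), np.float64(-67.55664930720071), np.float64(63.131943330281125), 194)
now [510.  241.7  84.9] 10.7 F [-1.5 -1.8  3. ] w 0.152 t 19.83
(509.8, 240.6, 80, 10.75) slide [-0.1  -0.04  0.49] yaw -0.0 dist 5
```

Emit:
carry_out([
  {"slide":[0,0,0.3],"yaw":0},
  {"slide":[0,0,0.6],"yaw":0},
  {"slide":[0,0,0.9],"yaw":0},
  {"slide":[0,0,1.2],"yaw":0},
  {"slide":[0,0,1.5],"yaw":0},
])

```text
time_s: 20.25
tool_pos: [510.1, 242.1, 69.9]
eef_rot: [[-0.186, 0.983, -0.001], [0.983, 0.186, 0.0], [0.0, -0.001, -1.0]]
force: [-3.4, -0.3, 3.7]
width: 0.159
```

```bash
python3 - <<'E'
from h import *
im,q,c=stickpts(); print(line(q)); cv2.imwrite("pics/s10.png",im)
plan([])
E
```

```text
(np.float32(34.969006), array([-19.23183 , -10.626484], dtype=float32), np.float64(-78.17338447751371), np.float64(62.68385564263472), 138)
now [509.9 241.8  69.2] 10.7 F [-2.  -2.2  2.5] w 0.154 t 20.3
```

Emit:
carry_out([
  {"slide":[0,0,0.3],"yaw":0},
  {"slide":[0,0,0.6],"yaw":0},
  {"slide":[0,0,0.9],"yaw":0},
  {"slide":[0,0,1.2],"yaw":0},
  {"slide":[0,0,1.5],"yaw":0},
])

```text
time_s: 20.72
tool_pos: [510.2, 242.1, 55.0]
eef_rot: [[-0.186, 0.983, -0.0], [0.983, 0.186, 0.0], [0.0, -0.0, -1.0]]
force: [-2.6, 1.5, 3.2]
width: 0.156
```

Emit:
carry_out([
  {"slide":[0,0,0.2],"yaw":0},
  {"slide":[0,0,0.4],"yaw":0},
  {"slide":[0,0,0.6],"yaw":0},
  {"slide":[0,0,0.8],"yaw":0},
  {"slide":[0,0,1],"yaw":0},
])

```text
time_s: 21.13
tool_pos: [510.2, 242.1, 45.1]
eef_rot: [[-0.186, 0.983, -0.0], [0.983, 0.186, 0.0], [0.0, -0.0, -1.0]]
force: [-3.8, 1.6, 4.4]
width: 0.155
```

```bash
python3 - <<'E'
from h import *
im,q,c=stickpts(); print(line(q)); cv2.imwrite("pics/s11.png",cv2.resize(im[130:260,310:450],None,fx=4,fy=4,interpolation=cv2.INTER_CUBIC))
o=q[np.argsort(q[:,0])]; print(o[::max(1,len(o)//20)].round(1).tolist())
plan([])
E
```

```text
(np.float32(10.365205), array([-42.737556,  -4.366713], dtype=float32), np.float64(-90.27581709115583), np.float64(61.51585241708265), 118)
[[-90.3, 1.0, -12.5], [-87.4, -2.1, -18.9], [-82.6, -0.8, -11.7], [-80.0, 1.2, -9.8], [-74.9, 3.0, -13.2], [-70.3, 1.5, -6.6], [-65.5, 0.4, -6.9], [-63.5, -0.2, -5.0], [-57.6, 1.1, -2.1], [-54.9, 3.6, -7.0], [-52.7, 3.7, -19.1], [-50.6, 5.8, -13.1], [-49.7, 8.6, -16.7], [-49.0, 5.6, -17.9], [-48.2, 5.1, -11.6], [-46.3, 4.4, -6.1], [-41.0, 3.5, -13.7], [-27.8, 2.9, -5.7], [-14.1, 8.8, 34.0], [-9.4, 4.6, -7.9], [-4.2, 4.6, 19.7], [12.2, -7.1, 6.3], [29.2, -5.3, 9.3], [47.2, -6.5, 11.3]]
now [510.1 242.   44.7] 10.7 F [-2.9  1.8  3.8] w 0.154 t 21.18
```

Emit:
carry_out([
  {"slide":[0,0,0.1],"yaw":0},
  {"slide":[0,0,0.3],"yaw":0},
  {"slide":[0,0,0.5],"yaw":0},
  {"slide":[0,0,0.5],"yaw":0},
])

```text
time_s: 21.52
tool_pos: [510.2, 241.9, 39.8]
eef_rot: [[-0.186, 0.983, -0.0], [0.983, 0.186, -0.0], [-0.0, -0.0, -1.0]]
force: [-3.1, 2.3, 2.9]
width: 0.153
```

Emit:
carry_out([
  {"slide":[0,0,0.1],"yaw":0},
  {"slide":[0,0,0.2],"yaw":0},
  {"slide":[0,0,0.2],"yaw":0},
])

```text
time_s: 21.77
tool_pos: [510.3, 241.9, 38.1]
eef_rot: [[-0.186, 0.983, -0.0], [0.983, 0.186, -0.0], [-0.0, -0.0, -1.0]]
force: [-4.9, 0.6, 4.1]
width: 0.156
```

```bash
python3 - <<'E'
from h import *
im,q,c=stickpts(); print(line(q))
g=np.array([-.187,.982,0]);w=np.array([.982,.187,0]); M=np.array([507.6,252.4,52])
o=cv2.resize(im[130:260,310:450],None,fx=5,fy=5,interpolation=cv2.INTER_CUBIC)[:600]
for s in(-90,-55,0,55,90):
    a=(proj(M+s*g+[0,0,7],c)-[310,130])*5+2; cv2.circle(o,(int(a[0]),int(a[1])),2,(255,0,255),-1)
cv2.imwrite("pics/s12.png",o)
np.set_printoptions(suppress=True)
for lo,hi in((-95,-60),(-60,-20),(20,50),(50,100)):
    k=q[(q[:,0]>lo)&(q[:,0]<hi)]; print(lo,len(k),k.mean(0).round(1) if len(k) else "", k.max(0).round(1) if len(k) else "")
plan([])
E
```

```text
(np.float32(1.9771808), array([-49.365532 ,   1.0049727], dtype=float32), np.float64(-91.07372902206178), np.float64(59.182684143554575), 114)
-95 42 [-77.3  -2.4   0.5] [-60.7   3.1   7.2]
-60 47 [-47.4   1.2  -7.5] [-21.9  11.6   6.2]
20 8 [32.7 -5.3 -0.1] [42.4 -2.7  8.2]
50 2 [ 59.1  10.6 -33.2] [ 59.2  11.6 -25.5]
now [510.3 241.9  38.2] 10.7 F [-4.5  0.9  3.6] w 0.151 t 21.82
```

View pics/s12.png

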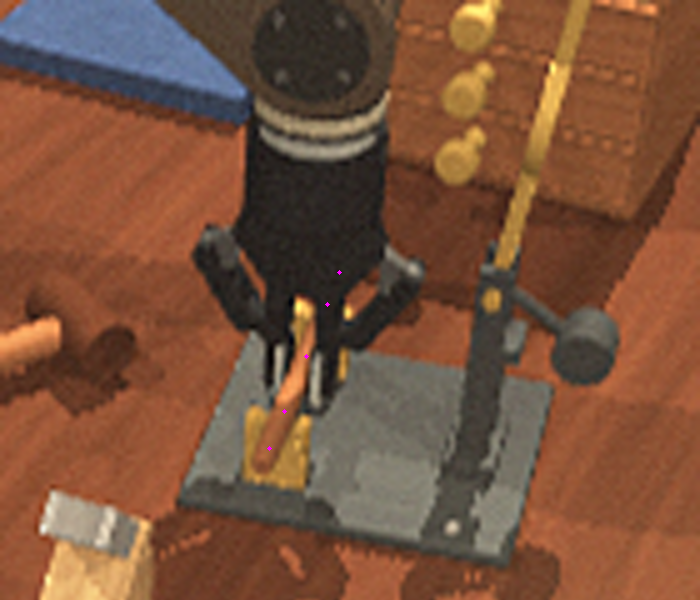

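Emit:
carry_out([
  {"slide":[0.3,0,0],"yaw":0},
  {"slide":[0.6,0,0],"yaw":0},
  {"slide":[0.9,0,0],"yaw":0},
  {"slide":[1,0,0],"yaw":0},
  {"slide":[1,0,0],"yaw":0},
])

```text
time_s: 22.23
tool_pos: [508.7, 251.9, 38.4]
eef_rot: [[-0.186, 0.983, 0.0], [0.983, 0.186, -0.0], [-0.0, 0.0, -1.0]]
force: [-2.4, -1.7, 1.2]
width: 0.155
```

```bash
cat >> h.py <<'E'
def rest():
    g=np.array([-.187,.982,0]);w=np.array([.982,.187,0]); M=np.array([507.6,252.4,52])
    for nme in("scene","top"):
        im,d,c=shot(nme); D=pts(d,c)-M; hsv=cv2.cvtColor(im,cv2.COLOR_BGR2HSV)
        m=(abs(D@w)<14)&(abs(D@g)<115)&(D[...,2]>-9)&(D[...,2]<40)&((hsv[...,0]<14)|(hsv[...,0]>170))&(hsv[...,1]>90)
        s,l,h=(D@g)[m],(D@w)[m],D[...,2][m]; print(nme,len(s),"ends",np.sort(s)[[0,1,2,-3,-2,-1]].round(1) if len(s)>5 else s)
        for a in range(-100,101,20):
            k=abs(s-a)<10
            if k.sum()>2: print(a,k.sum(),"lat",l[k].mean().round(1),"z",h[k].mean().round(1),np.percentile(h[k],90).round(1))
E
python3 - <<'E'
from h import *
rest(); plan([])
E
```

```text
scene 127 ends [-92.1 -91.5 -89.8  37.   38.1  51.9]
-80 25 lat -0.9 z 6.1 9.6
-60 24 lat -1.3 z 7.7 10.0
-40 21 lat -0.1 z 8.4 10.3
-20 24 lat 0.4 z 9.0 12.1
0 18 lat -0.9 z 10.3 12.2
20 9 lat -1.9 z 10.9 12.3
40 3 lat -3.4 z 10.3 11.6
top 139 ends [-89.3 -88.8 -88.7 -17.8 -17.7 -15.8]
-80 47 lat 0.6 z 4.2 8.4
-60 48 lat 0.7 z 5.3 8.0
-40 32 lat 1.3 z 5.2 9.5
-20 12 lat 2.2 z 5.9 9.5
now [508.6 251.9  38.4] 10.7 F [-2.3 -1.4  2.9] w 0.152 t 22.33
```

Emit:
carry_out([
  {"slide":[0,0,0.1],"yaw":0},
  {"slide":[0,0,0.2],"yaw":0},
  {"slide":[0,0,0.3],"yaw":0},
  {"slide":[0,0,0.3],"yaw":0},
])

```text
time_s: 22.67
tool_pos: [508.6, 252.0, 37.0]
eef_rot: [[-0.186, 0.983, -0.001], [0.983, 0.186, 0.0], [0.0, -0.001, -1.0]]
force: [-7.1, -3.0, 11.4]
width: 0.153
```

```bash
python3 - <<'E'
from h import *
rest(); plan([])
E
```

```text
scene 128 ends [-90.9 -90.8 -90.3  39.   41.   55.2]
-100 4 lat -2.0 z 3.6 4.7
-80 27 lat -1.4 z 6.8 9.0
-60 22 lat -0.4 z 8.2 11.1
-40 20 lat -0.4 z 8.5 10.5
-20 22 lat 0.8 z 8.4 11.6
0 19 lat -0.7 z 10.3 12.6
20 9 lat -1.5 z 10.3 12.1
40 4 lat -3.7 z 9.2 12.5
top 134 ends [-89.2 -88.9 -88.3 -18.  -17.8 -16.3]
-80 46 lat 0.4 z 4.5 8.8
-60 43 lat -0.0 z 5.3 9.0
-40 33 lat 1.4 z 4.9 8.0
-20 12 lat 1.8 z 4.3 7.7
now [508.5 252.   37. ] 10.7 F [-7.  -2.5 11.4] w 0.157 t 22.77
```

Emit:
carry_out([
  {"slide":[0,0,-0.1],"yaw":0},
  {"slide":[0,0,-0.1],"yaw":0},
  {"slide":[0,0,-0.1],"yaw":0},
  {"slide":[0,0,-0.1],"yaw":0},
  {"slide":[0,0,-0.1],"yaw":0},
], fingers=0)

```text
time_s: 23.18
tool_pos: [508.6, 251.8, 36.0]
eef_rot: [[-0.186, 0.983, 0.0], [0.983, 0.186, 0.0], [0.0, 0.0, -1.0]]
force: [0.8, 1.2, -0.5]
width: 0.496
```

Emit:
carry_out([
  {"slide":[0,0,-2],"yaw":0},
  {"slide":[0,0,-5],"yaw":0},
  {"slide":[0,0,-8],"yaw":0},
  {"slide":[0,0,-11],"yaw":0},
  {"slide":[0,0,-14],"yaw":0},
])

```text
time_s: 23.6
tool_pos: [508.3, 251.8, 177.4]
eef_rot: [[-0.186, 0.983, -0.0], [0.983, 0.186, 0.0], [0.0, -0.0, -1.0]]
force: [1.0, -0.1, 0.7]
width: 0.499
```

Emit:
carry_out([
  {"slide":[-4,-1,-3],"yaw":0},
  {"slide":[-8,-1,-6],"yaw":0},
  {"slide":[-12,-1,-8],"yaw":0},
  {"slide":[-16,-1,-8],"yaw":0},
  {"slide":[-20,-1,-8],"yaw":0},
])

```text
time_s: 24.02
tool_pos: [534.4, 66.9, 258.7]
eef_rot: [[-0.187, 0.982, 0.006], [0.982, 0.187, -0.0], [-0.001, 0.006, -1.0]]
force: [1.0, 0.2, 0.6]
width: 0.501
```

```bash
python3 - <<'E'
from h import *
rest(); plan([])
im,_,c=shot("scene"); cv2.imwrite("pics/fin.png",im)
im0=np.load("scene0.npz")["im"]; df=cv2.absdiff(im,im0).max(-1)
for n,(u0,v0,u1,v1) in dict(monkey=(368,295,430,350),pot=(333,343,378,390),stone=(405,260,492,308),punch=(220,315,240,345),chisel=(258,285,275,312)).items(): print(n,df[v0:v1,u0:u1].mean().round(1),(df[v0:v1,u0:u1]>40).sum())
cv2.imwrite("pics/fin2.png",cv2.resize(im[130:400,200:500],None,fx=2,fy=2))
E
```

```text
scene 186 ends [-92.4 -90.8 -90.7  86.7  89.5  91.2]
-100 4 lat -4.1 z 5.2 7.5
-80 24 lat -2.1 z 5.4 9.0
-60 21 lat -2.5 z 6.5 9.3
-40 23 lat -2.6 z 6.1 9.6
-20 21 lat -2.0 z 6.5 9.4
0 18 lat -2.3 z 7.9 10.8
20 19 lat -1.3 z 6.2 8.3
40 19 lat -1.6 z 6.8 10.1
60 20 lat -1.3 z 6.6 9.5
80 16 lat -2.0 z 6.7 8.9
top 146 ends [-88.5 -87.1 -86.6  88.6  90.   90.7]
-80 16 lat 0.8 z 1.8 6.6
-20 13 lat 0.6 z 1.9 5.7
0 20 lat -0.4 z 2.1 4.8
20 24 lat -0.8 z 2.8 5.3
40 24 lat -0.6 z 3.0 6.4
60 26 lat -1.8 z 2.5 6.7
80 21 lat 2.4 z 2.6 5.9
now [534.6  63.2 256.7] 10.3 F [0.1 0.9 0.5] w 0.502 t 24.12
monkey 7.1 8
pot 7.9 0
stone 7.4 4
punch 24.4 162
chisel 8.4 4
```

```bash
python3 - <<'E'
from h import *
P0=np.load("P0.npy"); im,d,c=shot("top"); P=pts(d,c)
def box(P,x0,x1,y0,y1,z0,z1):
    q=P.reshape(-1,3); q=q[(q[:,0]>x0)&(q[:,0]<x1)&(q[:,1]>y0)&(q[:,1]<y1)&(q[:,2]>z0)&(q[:,2]<z1)]; return len(q),q.mean(0).round(1) if len(q) else 0,q.max(0).round(0) if len(q) else 0
Z=np.load("scene0.npz"); A=pts(Z["d"],Z); im,d,c=shot("scene"); B=pts(d,c)
for n,b in dict(punch=(425,465,-340,-295,62,135),chisel=(450,500,-250,-200,62,135)).items(): print(n,"top",box(P0,*b),box(P,*b),"scene",box(A,*b),box(B,*b))
print("loupe up",box(B,570,700,220,330,170,340))
E
```

```text
punch top (35, array([ 446.8, -311.1,   93. ]), array([ 452., -308.,  112.])) (35, array([ 446.8, -310.9,   93.9]), array([ 452., -308.,  116.])) scene (93, array([ 445.7, -317.5,   88.9]), array([ 450., -311.,  118.])) (92, array([ 445.7, -317.6,   89.2]), array([ 450., -311.,  116.]))
chisel top (42, array([ 473.3, -224.2,   95.2]), array([ 491., -219.,  131.])) (41, array([ 472.9, -223.8,   94.8]), array([ 478., -219.,  128.])) scene (119, array([ 472.3, -229.6,   94.9]), array([ 477., -222.,  129.])) (119, array([ 472.2, -229.5,   95.1]), array([ 477., -222.,  130.]))
loupe up (235, array([625.8, 262.9, 258.8]), array([638., 280., 330.]))
```

Everything is in place and the gripper is clear, so I'm handing in.

```bash
python3 -c "
from cell import r
print(r.sign_off())"
```

```text
the job is handed in; nothing more can be done
None
```

The job is done and handed in at about 24 s of the 67 s allowed; the sign-off gave no verdict.

- **Loupe:** I tipped it up and back by its handle and let go at about 55°. It fell open by itself. The last depth check found it still up, with points to about 330 mm above the bench.
- **V-block:** I drew the stick out of the stand by its upper end and leaned it into the groove, tip end down. I then slid it down and let go. A picture showed it lying home against the brass end plate.
- **Saddles:** I took hold of it again near the middle, carried it over and levelled it in the two saddles, then let go. Depth readings put its ends at about -90 and +90 mm from the midpoint. It was level and sat in line with both notches.
- **Left alone:** The punch and chisel measured the same as at the start. The monkey, pot and whetstone looked unchanged in the picture comparison.

**Checks that failed or disagreed:**
- The picture comparison flagged a change at the punch. I take it to be a shadow, since the depth readings there had not changed.
- I could not view the last picture because the 12-picture limit was reached, so the final state was checked by depth numbers only.
- The two cameras disagree by 3 to 4 mm on the stick's height, but both show it level.

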